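# Put the soap away in its sliding-cover case

### The job

Slide back the white cover of the yellow soap case, set the pink bar of soap down flat in the empty bay (do not drop it in), then slide the cover fully shut. Leave the spoon cup, the jug and the bowl where they stand.

Things in the scene. Friction and masses are not known exactly. Their poses are not given: they have to be found in the camera images.
- case: Yellow open-topped soap case, fixed to the counter, 124 mm (its x) by 182 mm (its y) and 59 mm tall with its side rails; origin at the centre of its underside, z up. Floor 6 mm thick, walls 6 mm. A low cross wall (top 32 mm above the counter), centred 27 mm to the -y side of the origin, splits it: the empty soap bay on the +y side, and a small bay on the -y side with a scrubbing block that stays there. Its yaw varies by up to 0.45 rad either way.
- bay (a point): Centre of the floor of the empty soap bay, 6 mm above the counter and 30 mm from the case's origin along the case's +y. The bay is 112 mm (case x) by 110 mm (case y) inside and 44 mm deep up to the cover; axes as the case.
- cover (a joint): How far the white flat cover (110 by 180 mm, 4 mm thick, top face 54.5 mm above the counter) is slid open, in m: 0 shut, 0.130 fully open at its stop. It opens towards the case's -y and hangs out over the counter there; it lies in grooves and cannot lift off. It slides with about 1.5 N of friction, has no spring and stays where it is left.
- cover_grip (a point): Centre of the blue upright grip rib on top of the cover: 70 mm long along the case's x, 14 mm thick along the case's y, standing from 54.5 mm up to 80.5 mm above the counter; this point is 67.5 mm above the counter and moves with the cover (at 0 it is above the case's origin). Can be pinched from above across its thickness or pushed. Axes as the case.
- soap_center (a point): Centre of the loose pink bar of soap, 92 mm (its x) by 52 mm (its y) by 30 mm (its z), rounded edges, 0.10 to 0.20 kg, lying flat on the counter at any of three spots, at a varying yaw.
- spoon_cup: Steel spoon holder cup with spoons, 76 mm across, 162 mm tall over the spoons, loose; origin at the centre of its underside. Not to be disturbed.
- jug: Glass jug, 92 mm across the belly, 140 mm tall, loose; origin at the centre of its underside, handle towards its +y, reaching 75 mm out. Not to be disturbed.
- bowl: Blue ceramic bowl, 110 mm across, 50 mm tall, loose; origin at the centre of its underside. Not to be disturbed.
There are look-alikes about, which are no part of the job. Of the things that look like the part that bears soap_center, the smaller one is meant. Leave any black look-alike of the case alone.

How it is judged:
By the outcome, as a careful person would: the job done as asked, in the order asked, and still so for the second after the job is handed in, with the robot touching nothing.
It also fails if it takes over 72 s, if anything falls off the work surface, if the arm or the gripper's body presses on something with over 40 N, if the wrist force passes 120 N, or if a joint passes its speed limit or range.

### The arm

A 7-joint arm with a two-finger parallel gripper is mounted at the origin on the work surface. World frame = base frame: x ahead of the robot, y to its left, z up, the work surface at z = 0. Lengths are in m, angles in rad, forces in N, time in s.
With the tool pointing down it reaches from about 0.4 to 0.85 m from the base axis. Payload 10.4 kg.
Tool frame: the origin (TCP) lies at the very end of the fingers, on their centre line; the grasp point (between the pads) lies manip.hold_point_z behind it (manip.hold_point_z is the distance from the TCP to the grasp point, in m); z points along the fingers, x is the direction in which the jaws open and shut, and the axes are right-handed (so a half turn about z gives the same grasp; the last joint's range is limited). The gripper opens to 85 mm and grips with 20 to 120 N. Pads are 22 mm wide; open, the fingers measure 114 mm over their backs; the gripper's body (76 mm by 85 mm) begins 54 mm behind the grasp point. The pads swing forward as they close: fully open they stand 13 mm farther back than shut.
Start: joints at [-1.239, 0.332, -0.065, 1.46, 0.022, 1.35, -0.088], TCP at [0.217, 0.586, 0.206] pointing down, gripper open.
Joint ranges: [-2.6, 2.6], [-0.5, 2.12], [-1.47, 1.34], [0.16, 2.42], [-1.27, 4.41], [0.06, 2.06], [-2.6, 2.6]. Speed limits (rad/s): [2.22, 2.22, 2.79, 2.79, 3.14, 3.14, 3.14].

### API

Orientations are given as a unit quaternion [x, y, z, w].
In Python, from workcell import readout, camera, camera_info, manip gives the robot as it stands.
- The arm moves only by the tool play_rows, never from a script. Its argument "rows" is a list of rows, each a list of 3 entries, a list of its own where there are three numbers: the shift along the world's x, y, z in mm, then the turn, a rotation vector about the world's x, y, z in degrees, then the finger opening in mm, from 0 to 85.4. In form: [[[tx, ty, tz], [rx, ry, rz], fingers], ...]. A call has 1 to 12 rows; each row shifts and turns the commanded pose from where the row before left it; what a row does not reach is not made up. A row lasts 1/8 s, in which the tool goes at most 62.5 mm and 10.7 degrees, less where a joint would pass 70% of its speed; a pose out of reach is approached as far as the arm can. A call with a gripper value outside its range is refused whole. The fingers move at their own pace and stop on an object; "force" is the grip in N (left out, the last holds). Time passes only in rows, so rows that do not move let the fingers close. It gives the time, the measured TCP pose, the force and the opening at its end, in the units of the state.
- readout.get_obs(): the state, without advancing time (a new reading comes with each control period).
- camera(name): name is "side" or "top"; returns the picture (384x512x3 uint8, blue, green, red); there is no depth.
- camera_info(name): a dict with "fx", "fy", "cx", "cy" (pixels), "world_from_camera" (4x4, takes a point from camera to world coordinates). Camera axes: x right, y up, looking along -z (the intrinsics and any distortion apply to the point x, -y, -z); pixel columns grow to the right and rows downward; lengths in m; the calibration is good to about 2 mm. A picture is of the moment at which its call begins. camera_info takes no time and is no camera call.
- manip.hand_in(): hands the job in, once; it reports no verdict.
The state is a dict: "clock": time; "joint_pos": joint angles; "joint_velocities": joint speeds; "tau": joint torques, N m; "position": TCP position; "ee_rot": TCP orientation; "ft_force": force on the tool from outside, world axes, zero at the start; "torque": the same for the moment, N m; "grip_width": opening from 0.0 (shut) to 1.0 (fully open).
Only numpy, scipy, OpenCV 4.12 (cv2) and the standard library are available. Lean on these libraries where they do the work, as an engineer would, in place of code of your own. Each camera call takes 0.05 s, during which the arm holds its last target.

## Working session

There is one attempt and no reset: what is moved stays moved. The work goes in short steps, Python scripts to look and compute and a tool call to move; the robot and the scene stay as the last step left them, time stands still between calls to the robot, and variables do not carry over. Pictures are saved under pics/ and viewed, and the job is handed in when it is done.

Besides the shell and the picture viewer there is one more tool, called as name(argument=value, ...), one argument or row to a line, values as JSON. play_rows: Moves the arm, as the interface text tells. Its arguments: {"type":"object","properties":{"rows":{"type":"array"},"force":{"type":"number"}},"required":["rows"]}

```bash
mkdir -p pics; ls
python3 - <<'E'
from workcell import readout, camera, camera_info, manip
import cv2
for n in("top","side"):
    cv2.imwrite(f"pics/{n}0.png",cv2.resize(camera(n),(800,600),interpolation=cv2.INTER_CUBIC)); print(camera_info(n))
print(readout.get_obs(), manip.hold_point_z)
E
```

```text
pics
{'fx': 487.4066232895243, 'fy': 487.4066232895243, 'cx': 253.90442481556954, 'cy': 191.80761519015508, 'world_from_camera': array([[ 0.02759413,  0.99354374, -0.11004276,  0.42880259],
       [-0.99955309,  0.02615849, -0.01446886,  0.01263821],
       [-0.01149689,  0.11039284,  0.99382153,  1.36932785],
       [ 0.        ,  0.        ,  0.        ,  1.        ]])}
{'fx': 375.8265314471933, 'fy': 375.8265314471933, 'cx': 256.16975512957094, 'cy': 190.25143812339167, 'world_from_camera': array([[ 0.94031835,  0.27086032, -0.2060002 ,  0.39350994],
       [-0.34000366,  0.72271939, -0.60172601, -0.53808567],
       [-0.01410336,  0.63585483,  0.77167981,  0.80442339],
       [ 0.        ,  0.        ,  0.        ,  1.        ]])}
{'clock': 0.1, 'joint_pos': array([-1.23858226,  0.33276512, -0.06468804,  1.46085759,  0.02162243,
        1.34988051, -0.08852879]), 'joint_velocities': array([-0.00083969,  0.00038031,  0.00046292, -0.00301603, -0.00057522,
       -0.00131859, -0.00107643]), 'tau': array([ 1.31556142e-03, -6.26746774e+01,  4.91490006e-02, -3.92432714e+01,
        1.63155142e-02,  6.94669565e-03, -7.63787148e-05]), 'position': array([0.21702843, 0.58572644, 0.20512256]), 'ee_rot': array([ 8.20801581e-01,  5.71213092e-01, -4.74268360e-04,  3.79322339e-04]), 'ft_force': array([ 0.32135577, -0.09640111, -0.70367209]), 'torque': array([-0.01513394,  0.00640842, -0.02099825]), 'grip_width': 0.9993692209037853} 0.0187
```

View pics/top0.png

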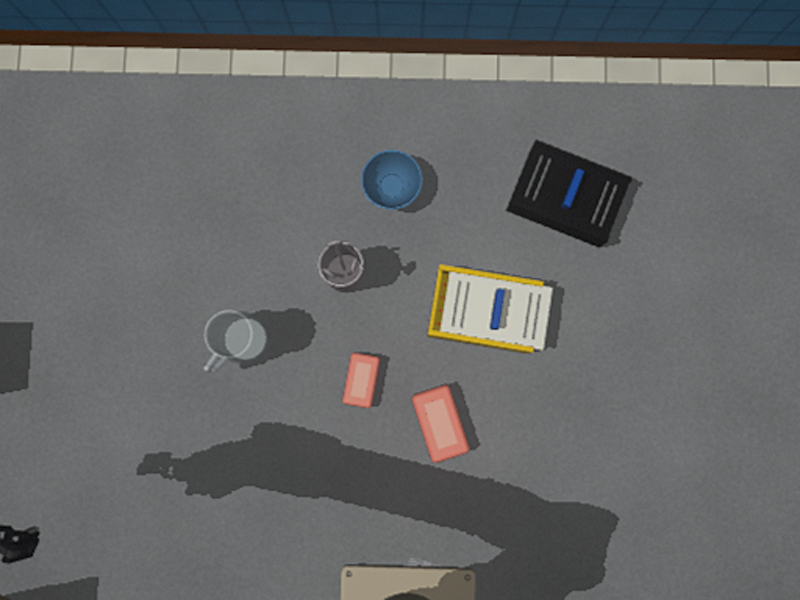

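View pics/side0.png

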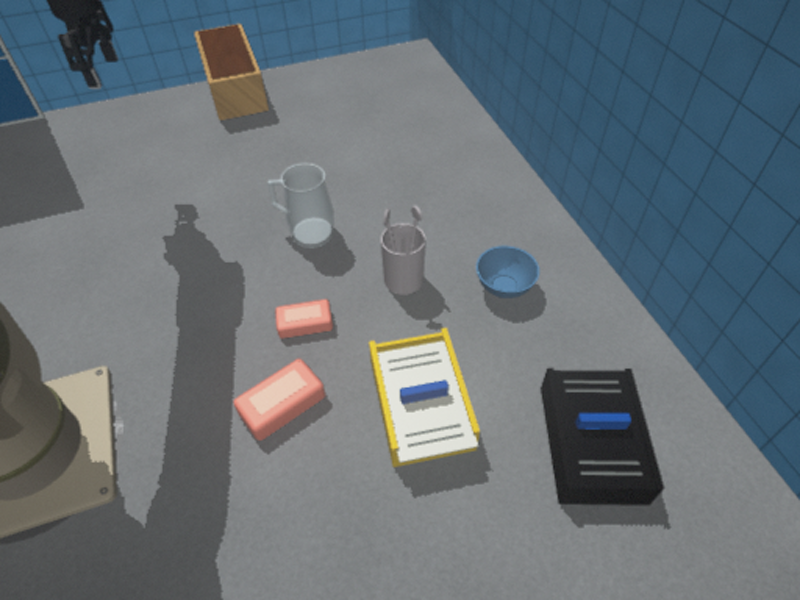

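Run:
```python
from workcell import camera
import cv2
t=camera("top"); s=camera("side")
cv2.imwrite("raw_top.png",t);cv2.imwrite("raw_side.png",s)
cv2.imwrite("pics/c1.png",cv2.resize(t[160:235,265:365],(800,600),interpolation=cv2.INTER_CUBIC))
cv2.imwrite("pics/c2.png",cv2.resize(t[215:275,210:290],(800,600),interpolation=cv2.INTER_CUBIC))
cv2.imwrite("pics/c3.png",cv2.resize(s[180:300,160:320],(800,600),interpolation=cv2.INTER_CUBIC))
```

```text
(no output)
```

View pics/c1.png

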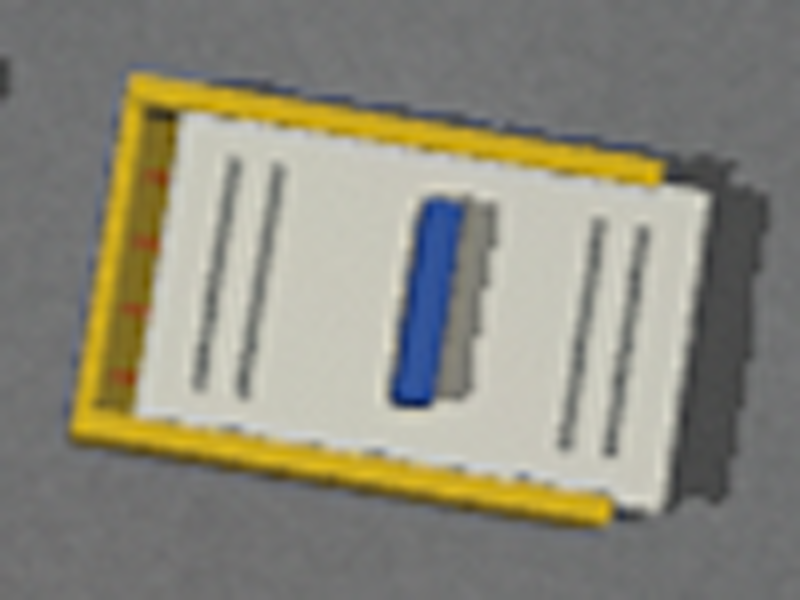

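View pics/c2.png

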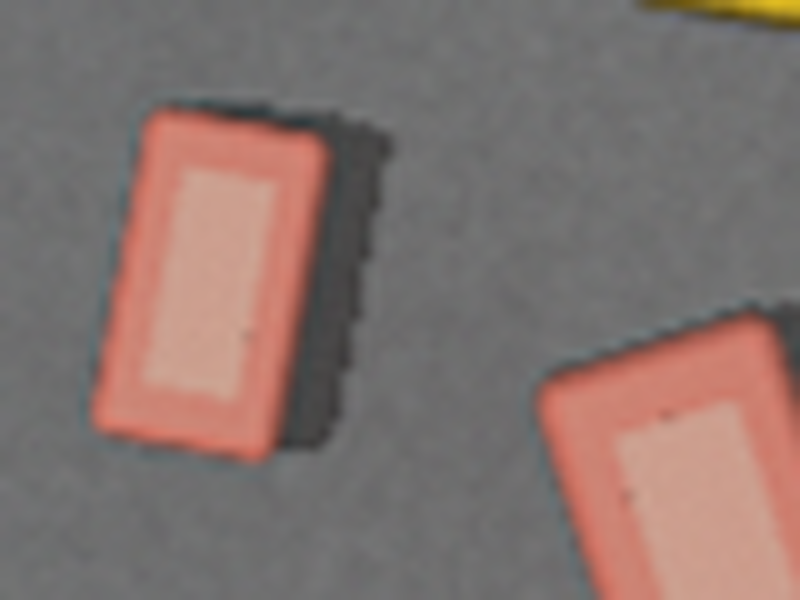

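View pics/c3.png

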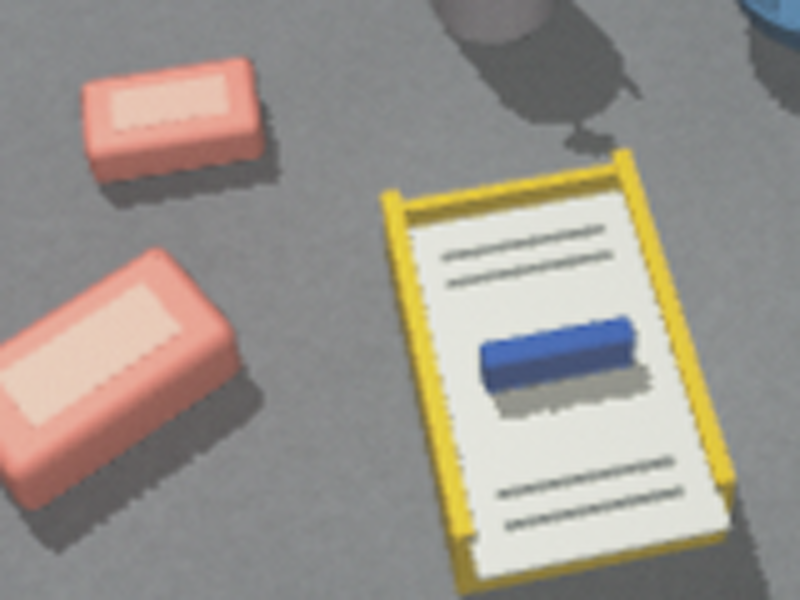

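```bash
cat > h.py <<'E'
import numpy as np
from workcell import camera_info
def ray(n,u,v,z):
    i=camera_info(n);T=i["world_from_camera"]
    d=T[:3,:3]@np.array([(u-i["cx"])/i["fx"],-(v-i["cy"])/i["fy"],-1]);o=T[:3,3]
    return o+d*(z-o[2])/d[2]
def pts(n,ps,s,off,z):
    return np.array([ray(n,(u+.5)/s-.5+off[0],(v+.5)/s-.5+off[1],z) for u,v in ps])
E
python3 - <<'E'
from h import *
np.set_printoptions(precision=4,suppress=True)
def rep(a,l):
    print(l,a[:,:2].tolist() and a[:,:2], "c",a.mean(0))
    for i in range(4):
        d=a[(i+1)%4]-a[i];print(np.linalg.norm(d).round(4),np.degrees(np.arctan2(d[1],d[0])).round(1))
rep(pts("top",[(130,72),(665,160),(610,525),(70,437)],8,(265,160),.059),"case")
rep(pts("top",[(147,103),(332,125),(272,467),(90,437)],10,(210,215),.03),"soap")
rep(pts("top",[(424,196),(465,202),(432,407),(390,402)],8,(265,160),.0805),"rib")
rep(pts("top",[(184,108),(713,188),(668,515),(133,415)],8,(265,160),.0545),"cover")
print("side")
rep(pts("side",[(382,193),(630,150),(737,477),(458,540)],5,(160,180),.059),"case")
rep(pts("side",[(82,85),(247,57),(265,130),(92,155)],5,(160,180),.03),"soap")
rep(pts("side",[(480,345),(630,318),(636,340),(486,365)],5,(160,180),.0805),"rib")
E
```

```text
case [[ 0.6394 -0.0396]
 [ 0.6139 -0.2211]
 [ 0.4901 -0.2035]
 [ 0.5147 -0.0222]] c [ 0.5645 -0.1216  0.059 ]
0.1833 -98.0
0.1251 171.9
0.1831 82.3
0.1259 -8.0
soap [[0.4837 0.111 ]
 [0.479  0.06  ]
 [0.3857 0.0736]
 [0.3924 0.1235]] c [0.4352 0.092  0.03  ]
0.0512 -95.2
0.0943 171.7
0.0503 82.3
0.0921 -7.7
rib [[ 0.5967 -0.1374]
 [ 0.595  -0.151 ]
 [ 0.5264 -0.141 ]
 [ 0.5277 -0.1271]] c [ 0.5615 -0.1391  0.0805]
0.0137 -96.9
0.0693 171.7
0.0139 84.7
0.0697 -8.5
cover [[ 0.6282 -0.0585]
 [ 0.6054 -0.2382]
 [ 0.4942 -0.2237]
 [ 0.523  -0.0433]] c [ 0.5627 -0.1409  0.0545]
0.1812 -97.2
0.1122 172.6
0.1826 80.9
0.1062 -8.2
side
case [[ 0.5169 -0.0222]
 [ 0.6394 -0.0403]
 [ 0.6147 -0.2188]
 [ 0.4918 -0.2045]] c [ 0.5657 -0.1214  0.059 ]
0.1238 -8.4
0.1802 -97.9
0.1238 173.3
0.1839 82.2
soap [[0.3943 0.1197]
 [0.4813 0.1076]
 [0.4771 0.057 ]
 [0.3894 0.0726]] c [0.4355 0.0892 0.03  ]
0.0878 -7.9
0.0508 -94.8
0.0891 169.9
0.0474 84.0
rib [[ 0.5287 -0.1305]
 [ 0.5962 -0.1408]
 [ 0.5943 -0.1522]
 [ 0.5277 -0.1409]] c [ 0.5617 -0.1411  0.0805]
0.0683 -8.7
0.0115 -99.4
0.0675 170.4
0.0105 84.8
```

play_rows(
  rows=[
    [[0,0,30],[0,0,0],85],
    [[20,-40,10],[0,0,1.2],85],
    [[20,-44,0],[0,0,1.2],85],
    [[20,-44,0],[0,0,1.2],85],
    [[20,-44,0],[0,0,1.2],85],
    [[20,-44,0],[0,0,1.2],85],
    [[20,-44,0],[0,0,1.2],85],
    [[20,-44,0],[0,0,1.2],85],
    [[20,-44,0],[0,0,1.2],60],
    [[20,-44,0],[0,0,1.2],60],
    [[20,-44,0],[0,0,1.2],50],
    [[20,-44,0],[0,0,0.3],50],
  ],
)

```text
clock: 1.7
position: [0.4375, 0.1045, 0.2459]
ee_rot: [0.755, 0.656, 0.0, -0.0]
ft_force: [0.0, 1.1, -0.5]
grip_width: 0.582
```

play_rows(
  rows=[
    [[21,-41,0],[0,0,0],50],
    [[21,-41,0],[0,0,0],50],
    [[21,-41,-10],[0,0,0],50],
    [[21,-41,-20],[0,0,0],45],
    [[20,-40,-30],[0,0,0],45],
    [[20,-40,-30],[0,0,0],45],
    [[0,0,-30],[0,0,0],45],
    [[0,0,-20],[0,0,0],45],
    [[0,0,0],[0,0,0],45],
  ],
)

```text
clock: 2.82
position: [0.56, -0.1377, 0.1045]
ee_rot: [0.755, 0.656, -0.001, -0.001]
ft_force: [-0.2, -0.7, 0.1]
grip_width: 0.527
```

Run:
```python
from workcell import camera
import cv2
t=camera("top"); s=camera("side")
cv2.imwrite("pics/d1.png",cv2.resize(t[135:255,245:405],(800,600),interpolation=cv2.INTER_CUBIC))
cv2.imwrite("pics/d2.png",cv2.resize(s[180:300,200:360],(800,600),interpolation=cv2.INTER_CUBIC))
```

```text
(no output)
```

View pics/d2.png

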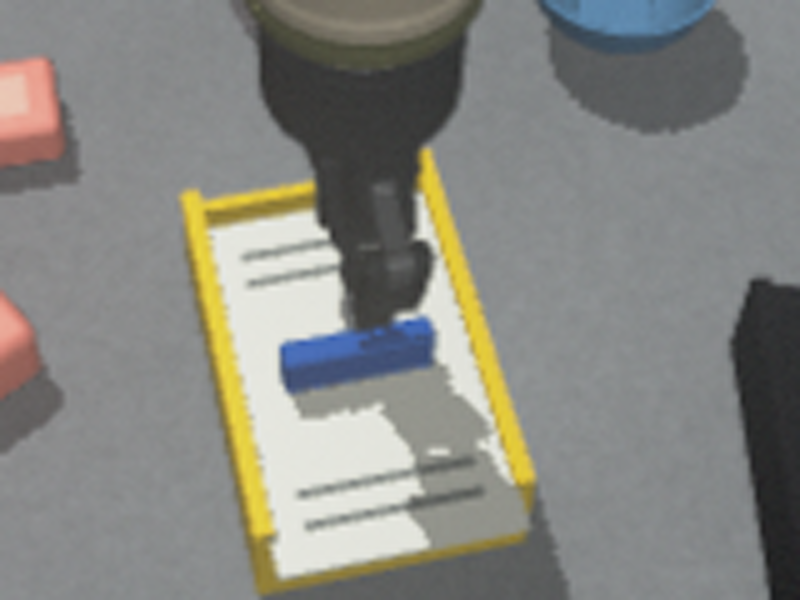

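The tool stands just above the blue rib (side crop ~(370,330)); it is lined up, so I descend and pinch.

play_rows(
  rows=[
    [[0,-1,-20],[0,0,0],45],
    [[0,0,-18],[0,0,0],45],
    [[0,0,-6],[0,0,0],45],
    [[0,0,0],[0,0,0],5],
    [[0,0,0],[0,0,0],5],
    [[0,0,0],[0,0,0],5],
    [[0,0,0],[0,0,0],5],
  ],
  force=30,
)

```text
clock: 3.8
position: [0.5613, -0.1389, 0.0622]
ee_rot: [0.755, 0.656, 0.0, 0.0]
ft_force: [-0.2, -1.1, 0.5]
grip_width: 0.06
```

Run:
```python
from workcell import camera
import cv2
t=camera("top"); s=camera("side")
cv2.imwrite("pics/e1.png",cv2.resize(t[135:255,245:405],(800,600),interpolation=cv2.INTER_CUBIC))
cv2.imwrite("pics/e2.png",cv2.resize(s[210:300,220:340],(800,600),interpolation=cv2.INTER_CUBIC))
```

```text
(no output)
```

View pics/e2.png

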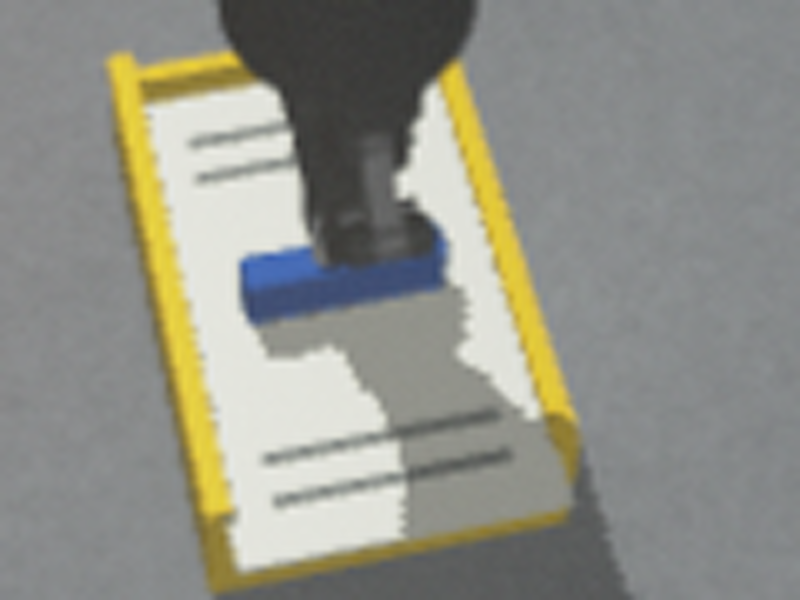

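View pics/e1.png

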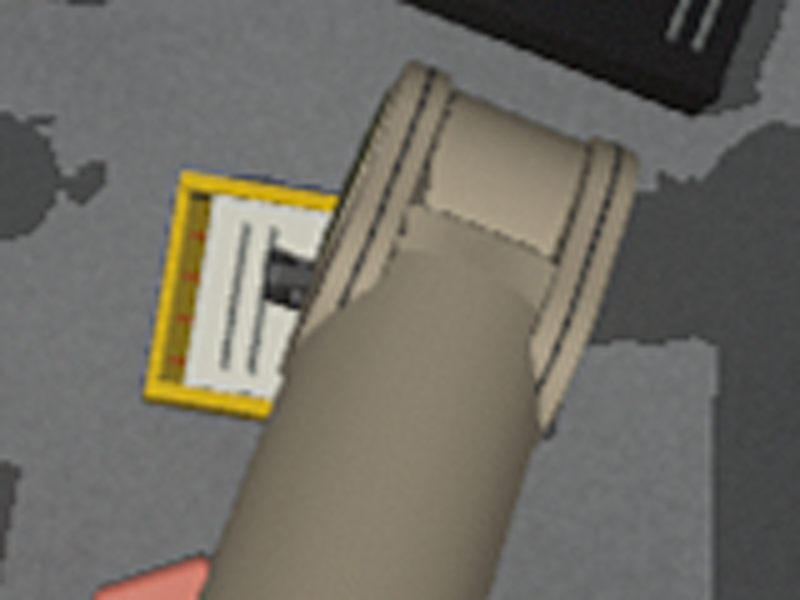

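Run:
```python
from h import *
np.set_printoptions(precision=4,suppress=True)
print(pts("side",[(240,258),(445,235),(448,265),(247,297)],6.667,(220,210),.0805))
print(pts("side",[(255,322),(450,290)],6.667,(220,210),.0545))
print(pts("side",[(214,592),(575,515)],6.667,(220,210),.0545))
from workcell import readout,camera
o=readout.get_obs();print(o)
import cv2
i=camera_info("side");T=np.linalg.inv(i["world_from_camera"])
s=camera("side");s=cv2.resize(s[210:300,220:340],(800,600),interpolation=cv2.INTER_CUBIC)
for p in [o["position"],o["position"]+[0,0,.0187],o["position"]+[0,0,.0727]]:
    c=T[:3,:3]@p+T[:3,3]; u=i["cx"]+i["fx"]*c[0]/-c[2]; v=i["cy"]-i["fy"]*c[1]/-c[2]
    q=(int((u-220+.5)*6.667),int((v-210+.5)*6.667));print(q);cv2.circle(s,q,4,(0,255,0),-1)
cv2.imwrite("pics/f.png",s)
```

```text
[[ 0.5289 -0.1297  0.0805]
 [ 0.5961 -0.1452  0.0805]
 [ 0.5926 -0.1562  0.0805]
 [ 0.5261 -0.1444  0.0805]]
[[ 0.5301 -0.1402  0.0545]
 [ 0.5966 -0.1517  0.0545]]
[[ 0.4853 -0.2255  0.0545]
 [ 0.6021 -0.2411  0.0545]]
{'clock': 3.9, 'joint_pos': array([-0.353 ,  0.4033,  0.6326,  1.7807, -0.2718,  1.0455,  1.8097]), 'joint_velocities': array([ 0.0018,  0.0024, -0.0024,  0.0001,  0.0006, -0.0011,  0.0017]), 'tau': array([  0.0035, -52.3739,   9.9958, -33.5097,   0.0149,   0.001 ,
        -0.0005]), 'position': array([ 0.5612, -0.1389,  0.062 ]), 'ee_rot': array([0.7549, 0.6559, 0.0002, 0.    ]), 'ft_force': array([-0.0501, -0.3996, -0.1028]), 'torque': array([ 0.054 , -0.0407,  0.0375]), 'grip_width': 0.057850220066453795}
(340, 279)
(341, 251)
(343, 162)
```

View pics/f.png

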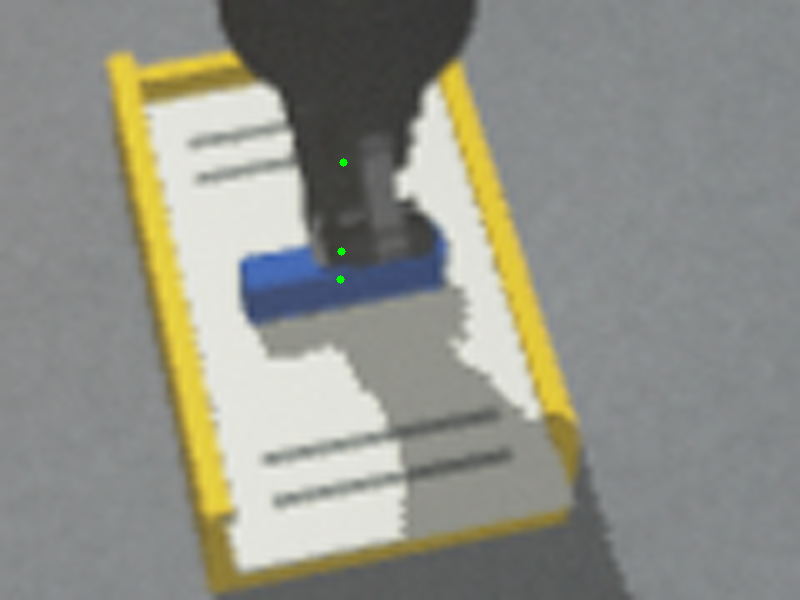

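Run:
```python
from h import *
from workcell import readout,camera
import cv2
o=readout.get_obs()
i=camera_info("side");T=np.linalg.inv(i["world_from_camera"])
s=camera("side")[170:260,235:355].astype(float);s=np.clip((s/255)**.5*255,0,255).astype(np.uint8)
s=cv2.resize(s,(800,600),interpolation=cv2.INTER_CUBIC)
cv2.imwrite("pics/g.png",s)
t=camera("top")[170:215,270:330].astype(float);t=np.clip((t/255)**.5*255,0,255).astype(np.uint8)
cv2.imwrite("pics/g2.png",cv2.resize(t,(800,600),interpolation=cv2.INTER_CUBIC))
```

```text
(no output)
```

View pics/g.png

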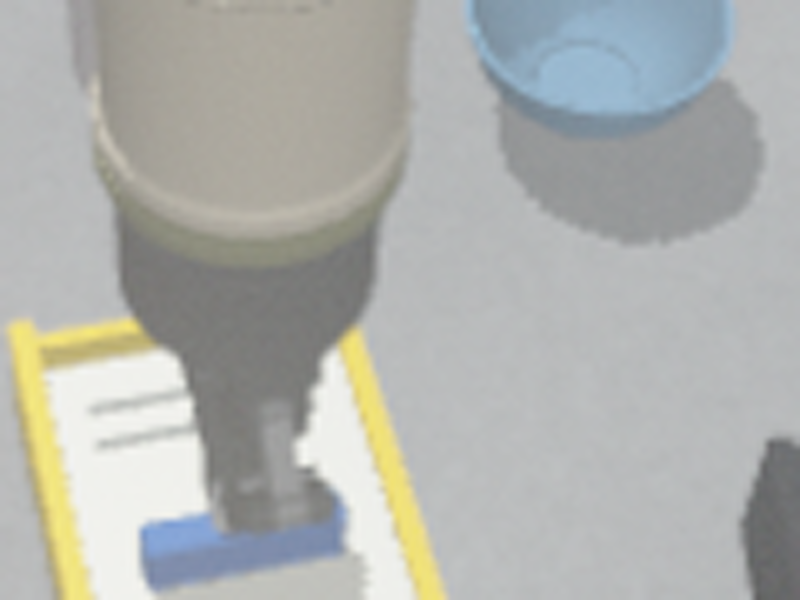

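View pics/g2.png

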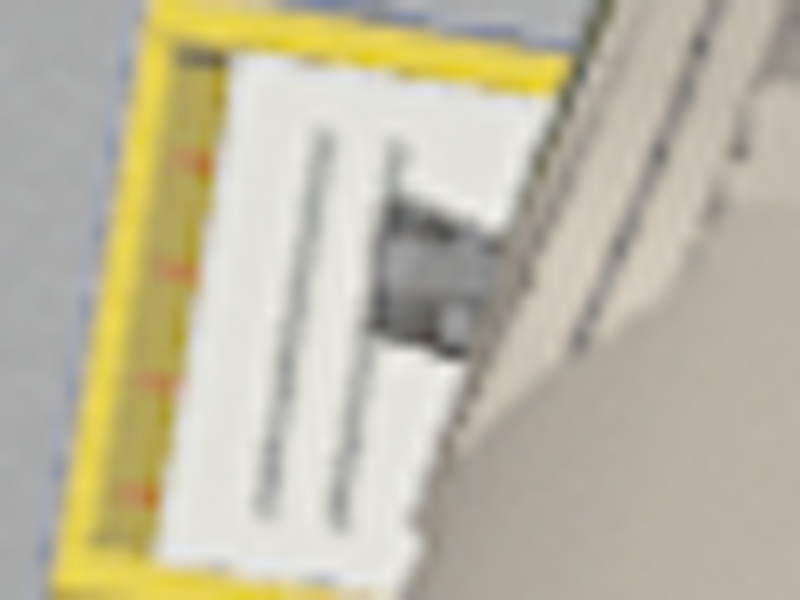

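```bash
cat >> h.py <<'E'
def proj(n,p):
    i=camera_info(n);T=np.linalg.inv(i["world_from_camera"])
    c=T[:3,:3]@np.array(p)+T[:3,3]; return np.array([i["cx"]+i["fx"]*c[0]/-c[2], i["cy"]-i["fy"]*c[1]/-c[2]])
E
python3 - <<'E'
from h import *
for d in(-.037,-.022,0,.022,.037):
  for z in (.1045,.110,.125):
    p=np.array([.56,-.1377,z])+d*np.array([.139,.99,0])
    print(d,z,(proj("side",p)-[200,180]+.5)*5)
E
```

```text
-0.037 0.1045 [373.27035736 382.16103006]
-0.037 0.11 [373.56970996 375.59004199]
-0.037 0.125 [374.4027606  357.30402854]
-0.022 0.1045 [364.9796806  351.84125946]
-0.022 0.11 [365.23138689 345.18606046]
-0.022 0.125 [365.93167873 326.67010899]
0 0.1045 [353.16453743 308.63218967]
0 0.11 [353.35015551 301.86359188]
0 0.125 [353.86640308 283.03852931]
0.022 0.1045 [341.74088603 266.85484146]
0.022 0.11 [341.86463146 259.98398872]
0.022 0.125 [342.20868382 240.88079323]
0.037 0.1045 [334.16663193 239.1550947 ]
0.037 0.11 [334.25045153 232.22044634]
0.037 0.125 [334.48344652 212.94406665]
```

play_rows(
  rows=[
    [[0,0,20],[0,0,0],5],
    [[0,0,30],[0,0,0],5],
    [[0,30,30],[0,0,0],5],
    [[0,40,20],[0,0,0],5],
    [[0,0,0],[0,0,0],5],
  ],
)

```text
clock: 4.68
position: [0.5627, -0.0654, 0.1647]
ee_rot: [0.753, 0.658, 0.002, 0.001]
ft_force: [-0.0, -0.7, -0.0]
grip_width: 0.062
```

Run:
```python
from h import *
from workcell import readout,camera
import cv2
o=readout.get_obs();print(o["position"],o["ee_rot"],o["grip_width"])
for n in("side","top"):
    s=camera(n).astype(float);s=np.clip((s/255)**.5*255,0,255).astype(np.uint8)
    p=[proj(n,o["position"]+[0,0,z]) for z in(0,.0187,.0727)]
    x,y=int(p[0][0])-60,int(p[0][1])-55
    s=cv2.resize(s[y:y+90,x:x+120],(800,600),interpolation=cv2.INTER_CUBIC)
    for q in p: cv2.circle(s,tuple(((q-[x,y]+.5)*6.667).astype(int).tolist()),3,(0,255,0),-1)
    cv2.imwrite(f"pics/h_{n}.png",s)
```

```text
[ 0.56267243 -0.06540181  0.16469541] [7.53226215e-01 6.57757915e-01 2.11351054e-03 5.72769585e-04] 0.06159896765591803
```

View pics/h_side.png

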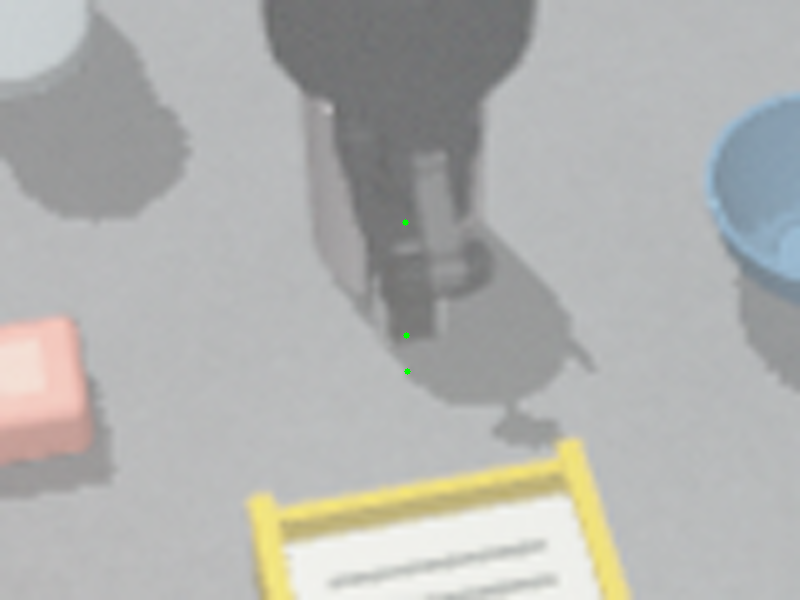

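View pics/h_top.png

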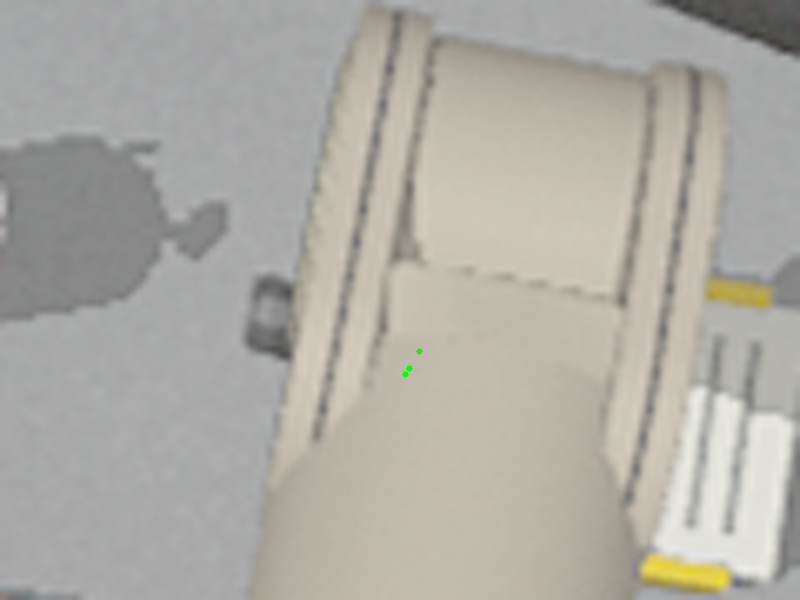

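Run:
```python
from h import *
import cv2
P=np.array([.217,.5857,.2051]);a=np.radians(69.7);x=np.array([np.cos(a),np.sin(a),0])
for n in("side","top"):
    s=cv2.imread(f"raw_{n}.png").astype(float);s=np.clip((s/255)**.5*255,0,255).astype(np.uint8)
    p=[proj(n,P+d*x+[0,0,z]) for d in (-.0427,0,.0427) for z in(0,.013,.0187,.0727)]
    c=p[4];X,Y=max(int(c[0])-40,0),max(int(c[1])-40,0)
    s=cv2.resize(s[Y:Y+60,X:X+80],(800,600),interpolation=cv2.INTER_CUBIC)
    for k,q in enumerate(p): cv2.circle(s,tuple(((q-[X,Y]+.5)*10).astype(int).tolist()),3,[(0,255,0),(0,0,255),(255,0,0),(0,255,255)][k%4],-1)
    cv2.imwrite(f"pics/i_{n}.png",s)
```

```text
(no output)
```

View pics/i_side.png

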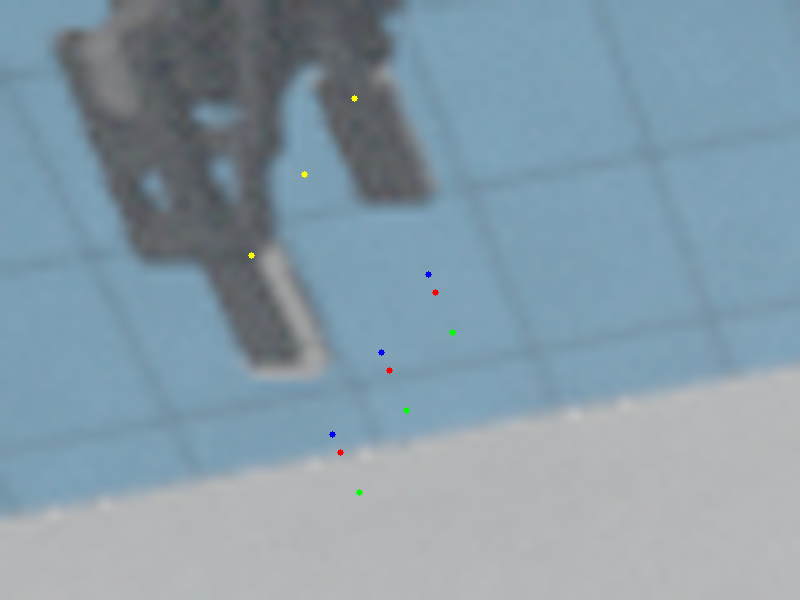

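View pics/i_top.png

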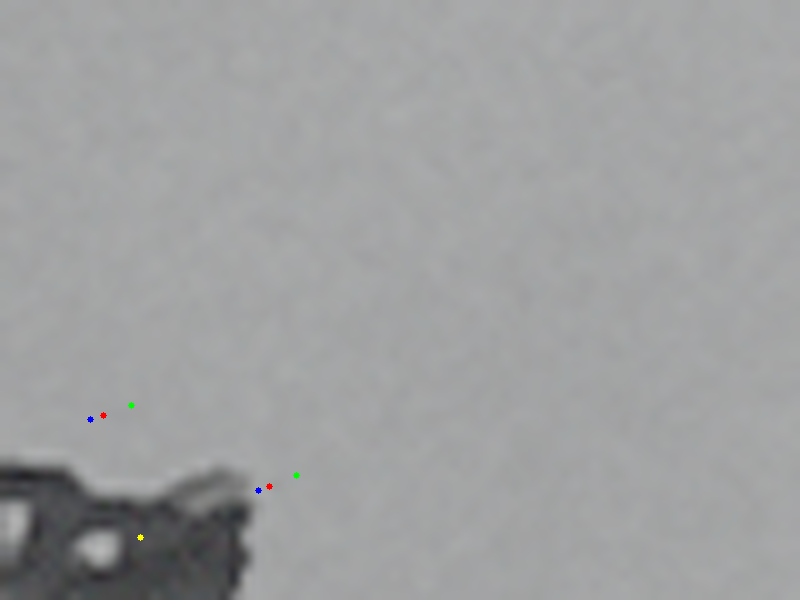

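play_rows(
  rows=[
    [[0,-40,0],[0,0,0],50],
    [[-1,-35,-20],[0,0,0],50],
    [[0,0,-30],[0,0,0],45],
    [[0,0,-30],[0,0,0],45],
    [[0,0,-20],[0,0,0],45],
    [[0,0,-10],[0,0,0],45],
    [[0,0,-10],[0,0,0],45],
    [[0,0,0],[0,0,0],45],
  ],
)

```text
clock: 5.78
position: [0.56, -0.1439, 0.0417]
ee_rot: [0.755, 0.656, -0.0, -0.0]
ft_force: [0.3, 0.4, 0.2]
grip_width: 0.527
```

Run:
```python
from workcell import camera
import cv2
s=camera("side")
cv2.imwrite("pics/j2.png",cv2.resize(s[210:300,220:340],(800,600),interpolation=cv2.INTER_CUBIC))
```

```text
(no output)
```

View pics/j2.png

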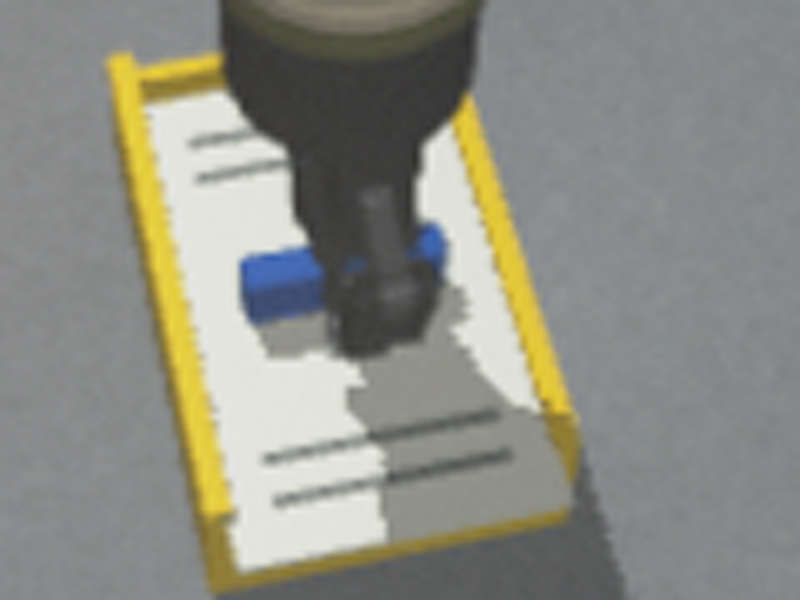

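The near finger now stands in front of the rib (tip ~(365,350)). The TCP reads 0.042, below the cover top, with no contact. So the real fingertips sit about 20–25 mm above the stated TCP. I close here.

play_rows(
  rows=[
    [[0,2,0],[0,0,0],5],
    [[0,0,0],[0,0,0],5],
    [[0,0,0],[0,0,0],5],
    [[0,0,0],[0,0,0],5],
  ],
  force=30,
)

```text
clock: 6.32
position: [0.5606, -0.1417, 0.0425]
ee_rot: [0.755, 0.656, 0.001, 0.0]
ft_force: [-1.7, 2.6, 5.6]
grip_width: 0.149
```

play_rows(
  rows=[
    [[-1,-7,0],[0,0,0],5],
    [[-2,-14,0],[0,0,0],5],
    [[-2,-14,0],[0,0,0],5],
    [[-2,-14,0],[0,0,0],5],
    [[-2,-14,0],[0,0,0],5],
    [[-2,-14,0],[0,0,0],5],
    [[-2,-14,0],[0,0,0],5],
    [[-1.5,-11,0],[0,0,0],5],
    [[-0.6,-4,0],[0,0,0],5],
    [[0,0,0],[0,0,0],5],
  ],
)

```text
clock: 7.58
position: [0.5453, -0.2489, 0.0425]
ee_rot: [0.755, 0.656, 0.0, 0.001]
ft_force: [-0.3, -1.8, 6.4]
grip_width: 0.155
```

play_rows(
  rows=[
    [[-0.3,-2,0],[0,0,0],5],
    [[-0.3,-2,0],[0,0,0],5],
    [[0,0,0],[0,0,0],5],
  ],
)

```text
clock: 7.95
position: [0.545, -0.251, 0.0425]
ee_rot: [0.755, 0.656, 0.001, -0.0]
ft_force: [-2.5, 3.7, 8.9]
grip_width: 0.153
```

play_rows(
  rows=[
    [[0,1,0],[0,0,0],45],
    [[0,0,0],[0,0,0],45],
    [[0,0,20],[0,0,0],45],
    [[0,0,40],[0,0,0],60],
    [[-6,20,30],[0,0,0],85],
    [[-13,40,10],[0,0,0],85],
    [[-13,40,0],[0,0,0],85],
    [[-13,40,0],[0,0,0],85],
    [[-13,40,0],[0,0,0],85],
    [[-13,40,0],[0,0,0],85],
    [[-13,40,0],[0,0,0],85],
    [[-13,40,0],[0,0,0],85],
  ],
)

```text
clock: 9.45
position: [0.4473, 0.05, 0.1432]
ee_rot: [0.755, 0.656, 0.001, 0.0]
ft_force: [0.5, 0.1, 0.1]
grip_width: 0.995
```

Run:
```python
from workcell import camera
from h import *
import cv2
t=camera("top")
cv2.imwrite("raw_top2.png",t)
cv2.imwrite("pics/k1.png",cv2.resize(t[150:270,210:370],(800,600),interpolation=cv2.INTER_CUBIC))
```

```text
(no output)
```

View pics/k1.png

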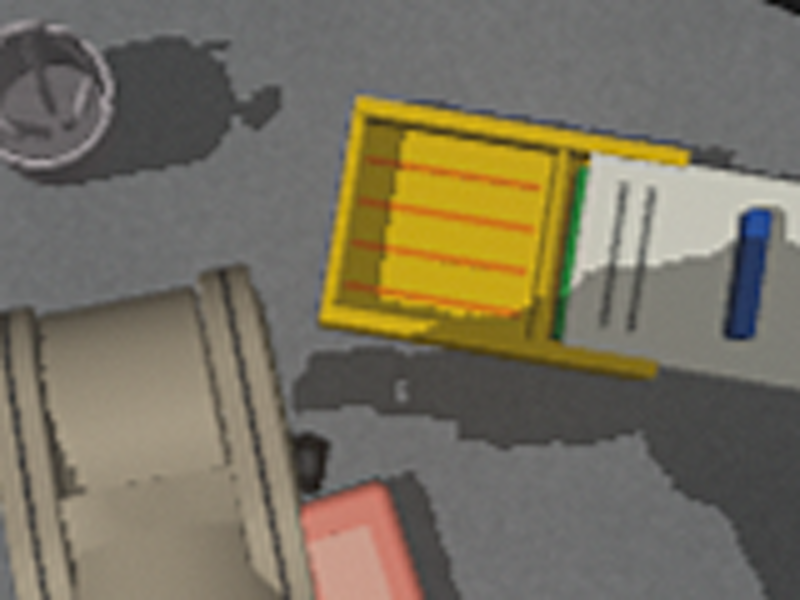

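The cover is fully open: the bay is exposed at crop (460,220) and the rib now sits at (750,275). Next I go to the small soap.

play_rows(
  rows=[
    [[-6,20,0],[0,0,0],85],
    [[-6,20,-20],[0,0,0],85],
    [[0,0,-30],[0,0,0],85],
    [[0,0,-25],[0,0,0],85],
    [[0,0,-20],[0,0,0],85],
    [[0,0,-20],[0,0,0],85],
    [[0,0,0],[0,0,0],85],
  ],
)

```text
clock: 10.38
position: [0.4351, 0.0884, 0.0268]
ee_rot: [0.755, 0.656, -0.001, -0.0]
ft_force: [0.8, 0.4, -0.2]
grip_width: 0.997
```

Run:
```python
from workcell import camera
import cv2
s=camera("side")
cv2.imwrite("pics/l2.png",cv2.resize(s[150:240,140:260],(800,600),interpolation=cv2.INTER_CUBIC))
```

View pics/l2.png

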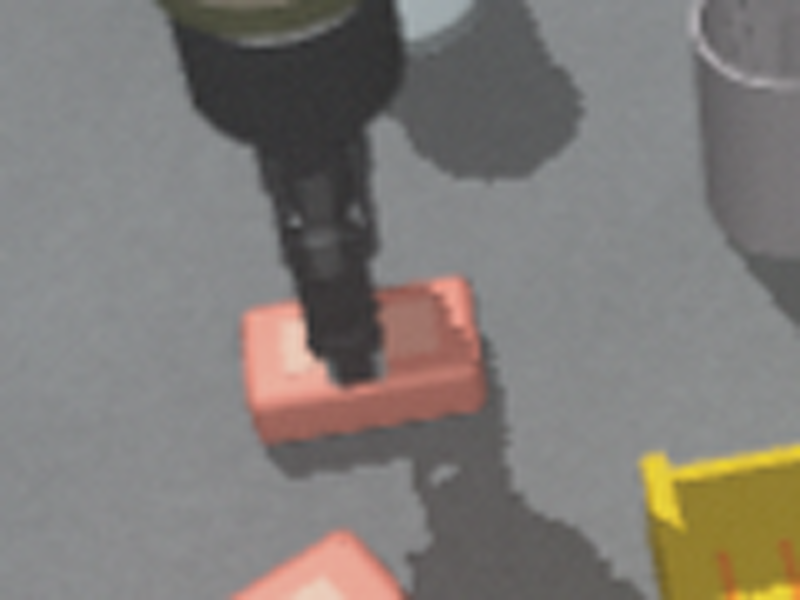

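play_rows(
  rows=[
    [[0,2,-10],[0,0,0],85],
    [[0,0,-10],[0,0,0],85],
    [[0,0,0],[0,0,85],85],
  ],
)

```text
clock: 10.8
position: [0.4349, 0.091, 0.006]
ee_rot: [0.689, 0.725, -0.001, -0.0]
ft_force: [-0.3, 0.3, -0.5]
grip_width: 0.993
```

I mistyped a turn in that last row. It was capped at 10.7° and touched nothing (no force), so I turn back.

play_rows(
  rows=[
    [[0,0,0],[0,0,-10.6],85],
    [[0,0,0],[0,0,0],85],
  ],
)

```text
clock: 11.05
position: [0.4354, 0.091, 0.0066]
ee_rot: [0.754, 0.657, -0.0, -0.0]
ft_force: [-0.5, -0.2, 0.6]
grip_width: 0.992
```

Run:
```python
from workcell import camera,readout
import cv2,numpy as np
s=camera("side")
cv2.imwrite("pics/m2.png",cv2.resize(s[150:240,140:260],(800,600),interpolation=cv2.INTER_CUBIC))
q=readout.get_obs()["ee_rot"];print(2*np.degrees(np.arctan2(q[1],q[0])))
```

```text
82.28870586654553
```

View pics/m2.png

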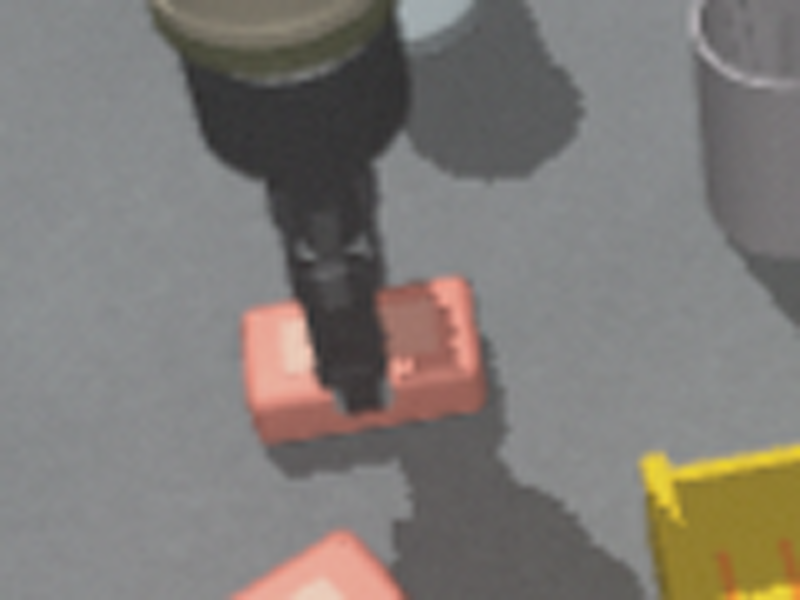

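play_rows(
  rows=[
    [[0,0,-8],[0,0,0],85],
    [[0,0,-8],[0,0,0],85],
    [[0,0,-4],[0,0,0],75],
    [[0,0,0],[0,0,0],70],
  ],
)

```text
clock: 11.6
position: [0.4351, 0.0909, -0.0136]
ee_rot: [0.754, 0.657, -0.0, -0.0]
ft_force: [-0.2, -0.3, 0.4]
grip_width: 0.822
```

Run:
```python
from workcell import camera,readout
import cv2,numpy as np
s=camera("side")
cv2.imwrite("pics/n2.png",cv2.resize(s[150:240,140:260],(800,600),interpolation=cv2.INTER_CUBIC))
```

```text
(no output)
```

View pics/n2.png

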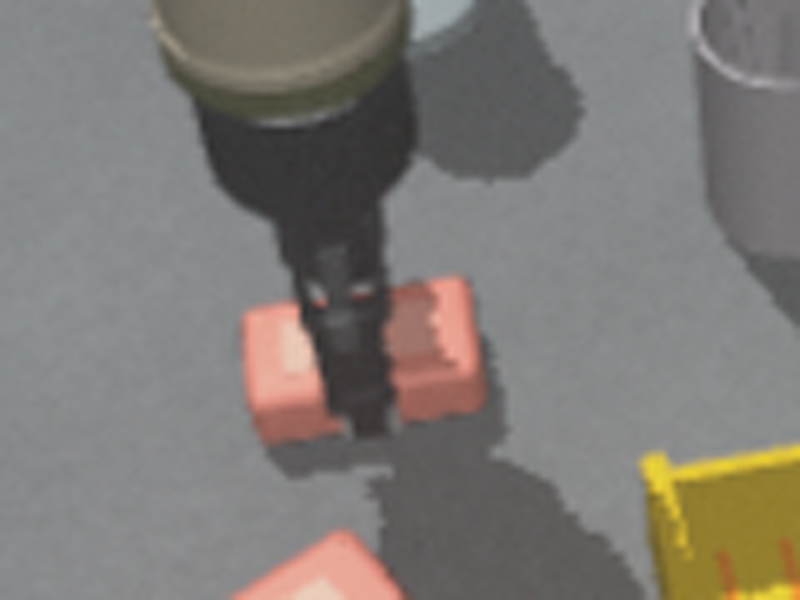

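play_rows(
  rows=[
    [[0,0,-4],[0,0,0],65],
    [[0,0,0],[0,0,0],58],
    [[0,0,0],[0,0,0],40],
    [[0,0,0],[0,0,0],40],
    [[0,0,0],[0,0,0],40],
  ],
  force=40,
)

```text
clock: 12.28
position: [0.4355, 0.0911, -0.017]
ee_rot: [0.754, 0.657, 0.0, -0.0]
ft_force: [-1.4, -0.3, 4.8]
grip_width: 0.599
```

Run:
```python
from workcell import camera,readout
import cv2,numpy as np
s=camera("side")
cv2.imwrite("pics/o2.png",cv2.resize(s[150:240,140:260],(800,600),interpolation=cv2.INTER_CUBIC))
```

```text
(no output)
```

View pics/o2.png

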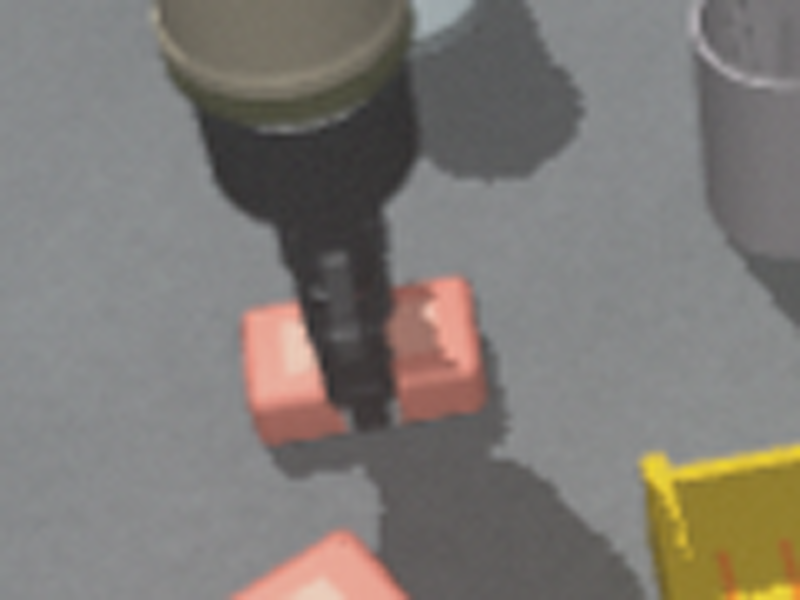

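Run:
```python
from h import *
print(ray("top",218,169,.12),ray("top",245,113,.05))
# bay via inner corners in k1 (rail z .059), scale5 off 210,150
print(pts("top",[(358,97),(320,325),(690,157),(655,375)],5,(210,150),.059))
```

```text
[0.62420815 0.12561068 0.12      ] [0.79411605 0.0626107  0.05      ]
[[ 0.63817932 -0.04071759  0.059     ]
 [ 0.51362386 -0.02295059  0.059     ]
 [ 0.609975   -0.22091687  0.059     ]
 [ 0.49163031 -0.20296417  0.059     ]]
```

play_rows(
  rows=[
    [[0,0,20],[0,0,0],40],
    [[0,0,40],[0,0,0],40],
    [[0,0,40],[0,0,0],40],
    [[0,0,20],[0,0,0],40],
    [[0,0,0],[0,0,0],40],
  ],
)

```text
clock: 12.95
position: [0.4362, 0.0915, 0.1038]
ee_rot: [0.754, 0.657, 0.001, 0.0]
ft_force: [-0.1, -0.2, -1.3]
grip_width: 0.598
```

play_rows(
  rows=[
    [[4,-25,0],[0,0,0],40],
    [[14,-35,0],[0,0,0],40],
    [[24,-35,0],[0,0,0],40],
    [[30,-30,0],[0,0,0],40],
    [[30,-30,0],[0,0,0],40],
    [[22,-20,0],[0,0,0],40],
    [[8,-9,0],[0,0,0],40],
    [[0,0,-20],[0,0,0],40],
    [[0,0,0],[0,0,0],40],
    [[0,0,0],[0,0,0],40],
  ],
)

```text
clock: 14.2
position: [0.5672, -0.0924, 0.083]
ee_rot: [0.754, 0.657, -0.0, -0.0]
ft_force: [0.3, -0.4, -1.1]
grip_width: 0.596
```

Run:
```python
from workcell import camera,readout
import cv2,numpy as np
s=camera("side");t=camera("top")
cv2.imwrite("pics/p2.png",cv2.resize(s[180:300,200:360],(800,600),interpolation=cv2.INTER_CUBIC))
cv2.imwrite("pics/p1.png",cv2.resize(t[150:240,260:380],(800,600),interpolation=cv2.INTER_CUBIC))
```

```text
(no output)
```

View pics/p2.png

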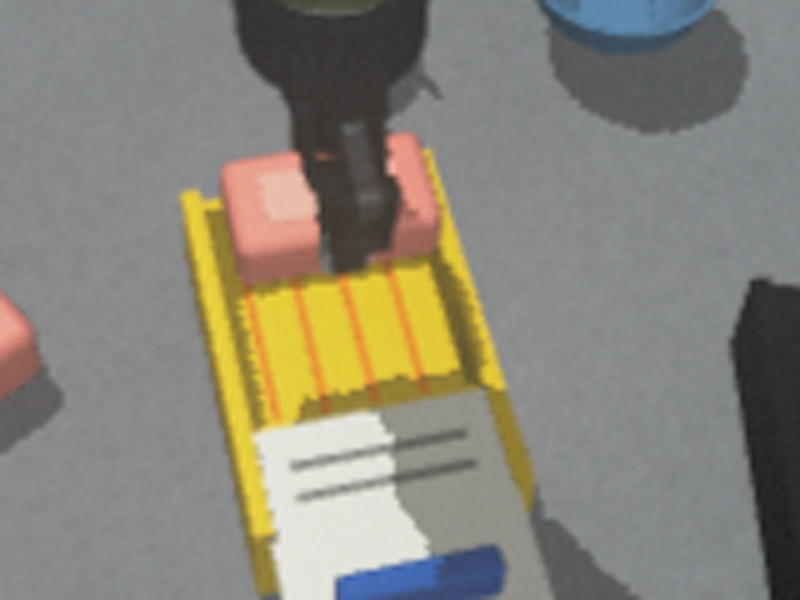

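View pics/p1.png

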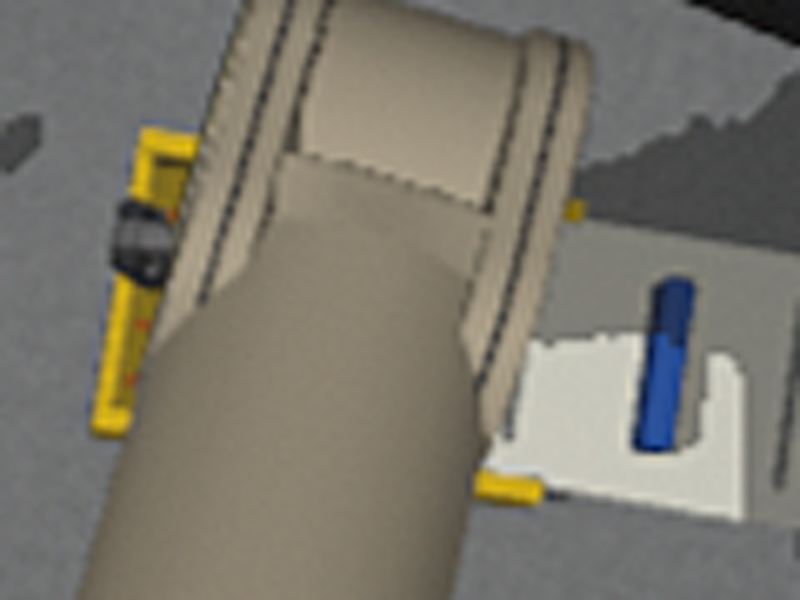

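Run:
```python
from h import *
ex=np.array([.99,-.139,0]);ey=np.array([.139,.99,0])
for dz in (.01,.017,.025):
  c=np.array([.567,-.0924,.083+dz])
  for sx in(-.046,.046):print(dz,sx,(proj("side",c+ex*sx-ey*.026)-[200,180]+.5)*5)
```

```text
0.01 -0.046 [242.63425653 303.72296077]
0.01 0.046 [443.95874738 266.01574799]
0.017 -0.046 [242.14325032 295.22910633]
0.017 0.046 [444.77382114 257.39082619]
0.025 -0.046 [241.57417496 285.38474338]
0.025 0.046 [445.71831495 247.39641136]
```

play_rows(
  rows=[
    [[-0.5,-5,-15],[0,0,0],40],
    [[0,0,-20],[0,0,0],40],
    [[0,0,-20],[0,0,0],40],
    [[0,0,-15],[0,0,0],40],
    [[0,0,-10],[0,0,0],40],
    [[0,0,0],[0,0,0],40],
  ],
)

```text
clock: 15.05
position: [0.5665, -0.098, 0.0021]
ee_rot: [0.754, 0.657, -0.001, -0.0]
ft_force: [-0.4, 0.1, -0.5]
grip_width: 0.598
```

Run:
```python
from workcell import camera,readout
import cv2,numpy as np
s=camera("side")
cv2.imwrite("pics/q2.png",cv2.resize(s[180:300,200:360],(800,600),interpolation=cv2.INTER_CUBIC))
```

```text
(no output)
```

View pics/q2.png

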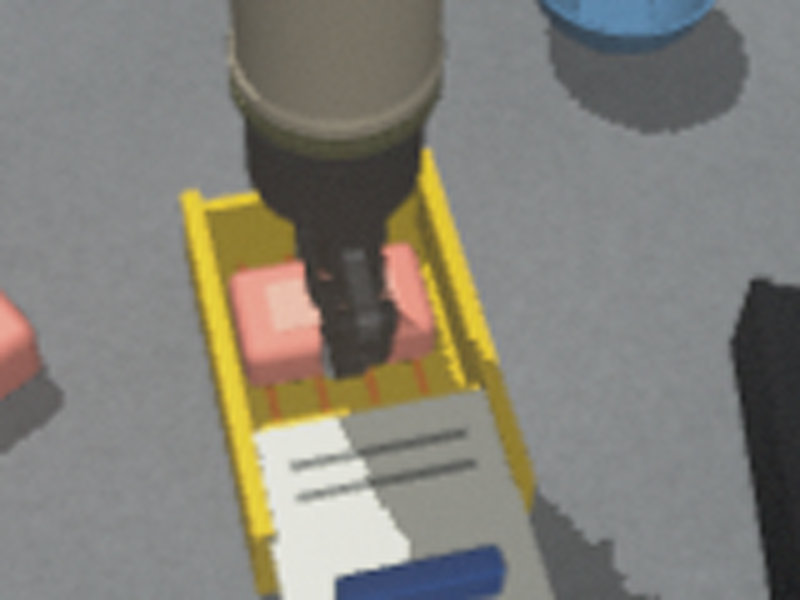

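play_rows(
  rows=[
    [[3,-0.5,-5],[0,0,0],40],
    [[0,0,-4],[0,0,0],40],
    [[0,0,-1.5],[0,0,0],40],
    [[0,0,-1.5],[0,0,0],40],
    [[0,0,0],[0,0,0],40],
  ],
)

```text
clock: 15.72
position: [0.5699, -0.0984, -0.0092]
ee_rot: [0.754, 0.657, 0.0, -0.0]
ft_force: [-0.4, 0.7, -1.4]
grip_width: 0.599
```

play_rows(
  rows=[
    [[0,0,-1],[0,0,0],40],
    [[0,0,-1],[0,0,0],40],
    [[0,0,0],[0,0,0],40],
  ],
)

```text
clock: 16.1
position: [0.57, -0.0984, -0.0109]
ee_rot: [0.754, 0.657, 0.0, -0.0]
ft_force: [-2.0, 0.4, 4.2]
grip_width: 0.6
```

The contact force rose to about 5 N, so the soap is on the floor. I release it gently.

play_rows(
  rows=[
    [[0,0,0],[0,0,0],55],
    [[0,0,0],[0,0,0],62],
    [[0,0,0],[0,0,0],62],
    [[0,0,15],[0,0,0],62],
    [[0,0,25],[0,0,0],62],
    [[0,0,40],[0,0,0],62],
    [[0,0,40],[0,0,0],50],
    [[-1,-20,20],[0,0,0],45],
    [[-5,-38,0],[0,0,0],45],
    [[-5,-38,0],[0,0,0],45],
    [[-5,-38,0],[0,0,0],45],
    [[0,0,0],[0,0,0],45],
  ],
)

```text
clock: 17.6
position: [0.5526, -0.2364, 0.1301]
ee_rot: [0.756, 0.655, -0.0, 0.001]
ft_force: [-0.4, 0.6, 0.1]
grip_width: 0.528
```

Run:
```python
from workcell import camera,readout
import cv2,numpy as np
s=camera("side");t=camera("top")
cv2.imwrite("pics/r2.png",cv2.resize(s[180:300,200:360],(800,600),interpolation=cv2.INTER_CUBIC))
cv2.imwrite("pics/r1.png",cv2.resize(t[150:240,260:380],(800,600),interpolation=cv2.INTER_CUBIC))
```

```text
(no output)
```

View pics/r2.png

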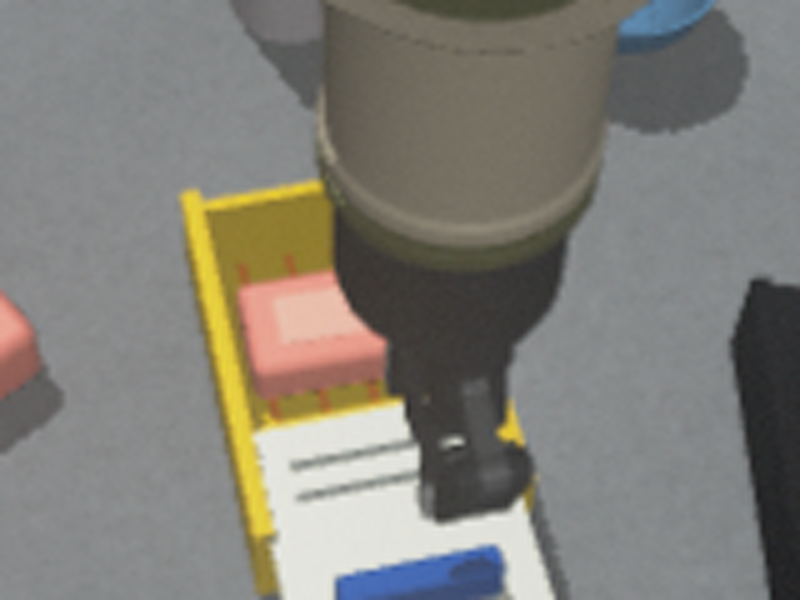

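View pics/r1.png

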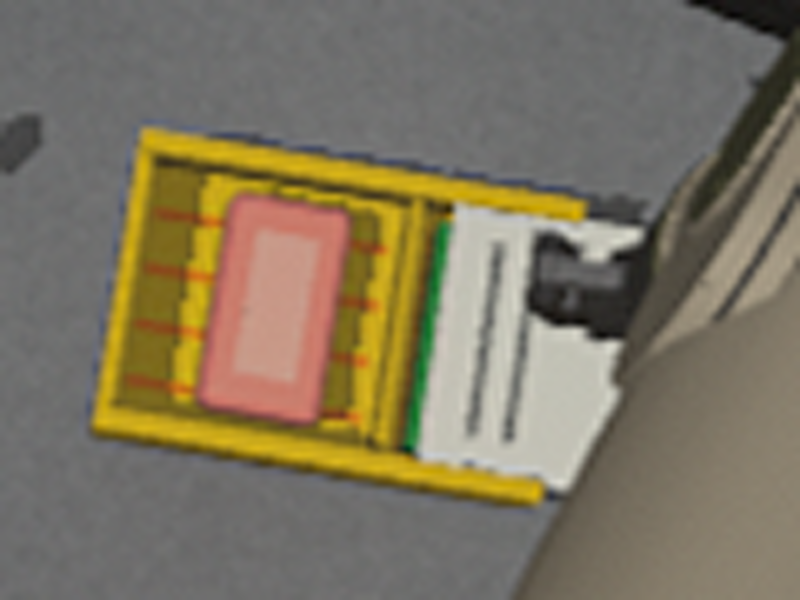

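The soap lies flat in the bay (top crop (275,305)). Next I re-grip the rib.

play_rows(
  rows=[
    [[-7,-14.5,0],[0,0,0],45],
    [[0,0,-30],[0,0,0],45],
    [[0,0,-30],[0,0,0],45],
    [[0,0,-18],[0,0,0],45],
    [[0,0,-10],[0,0,0],45],
    [[0,0,0],[0,0,0],45],
    [[0,0,0],[0,0,0],5],
    [[0,0,0],[0,0,0],5],
    [[0,0,0],[0,0,0],5],
    [[0,0,0],[0,0,0],5],
  ],
  force=30,
)

```text
clock: 18.95
position: [0.5475, -0.2474, 0.0419]
ee_rot: [0.754, 0.657, 0.0, 0.001]
ft_force: [-1.2, -0.6, 6.3]
grip_width: 0.154
```

play_rows(
  rows=[
    [[1,7,0],[0,0,0],5],
    [[2,14,0],[0,0,0],5],
    [[2,14,0],[0,0,0],5],
    [[2,14,0],[0,0,0],5],
    [[2,14,0],[0,0,0],5],
    [[2,14,0],[0,0,0],5],
    [[2,14,0],[0,0,0],5],
    [[2,14,0],[0,0,0],5],
    [[1.4,10,0],[0,0,0],5],
    [[1,7,0],[0,0,0],5],
    [[0.4,3,0],[0,0,0],5],
    [[0,0,0],[0,0,0],5],
  ],
)

```text
clock: 20.45
position: [0.5653, -0.1225, 0.0419]
ee_rot: [0.754, 0.657, 0.0, 0.001]
ft_force: [-2.0, -3.4, 8.2]
grip_width: 0.153
```

play_rows(
  rows=[
    [[0.3,2,0],[0,0,0],5],
    [[0.3,2,0],[0,0,0],5],
    [[0,0,0],[0,0,0],5],
  ],
)

```text
clock: 20.82
position: [0.5653, -0.1224, 0.0419]
ee_rot: [0.755, 0.656, -0.001, 0.002]
ft_force: [-1.3, -15.6, 6.2]
grip_width: 0.151
```

The cover is at its stop: -15 N with no further motion. I ease off, release and retreat.

play_rows(
  rows=[
    [[-0.4,-3,0],[0,0,0],5],
    [[0,0,0],[0,0,0],45],
    [[0,0,0],[0,0,0],45],
    [[0,0,20],[0,0,0],45],
    [[0,0,40],[0,0,0],45],
    [[0,0,50],[0,0,0],45],
    [[-10,-40,20],[0,0,0],45],
    [[-15,-50,0],[0,0,0],45],
    [[-15,-50,0],[0,0,0],45],
    [[-15,-50,0],[0,0,0],45],
    [[-15,-50,0],[0,0,0],45],
    [[0,0,0],[0,0,0],45],
  ],
)

```text
clock: 22.32
position: [0.492, -0.3657, 0.1725]
ee_rot: [0.756, 0.654, -0.001, 0.001]
ft_force: [0.0, 0.1, -0.0]
grip_width: 0.521
```

Run:
```python
from workcell import camera,readout
import cv2,numpy as np
s=camera("side");t=camera("top")
cv2.imwrite("pics/s2.png",cv2.resize(s,(800,600),interpolation=cv2.INTER_CUBIC))
cv2.imwrite("pics/s1.png",cv2.resize(t[160:235,265:365],(800,600),interpolation=cv2.INTER_CUBIC))
cv2.imwrite("pics/s3.png",cv2.resize(t,(800,600),interpolation=cv2.INTER_CUBIC))
```

```text
(no output)
```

View pics/s2.png

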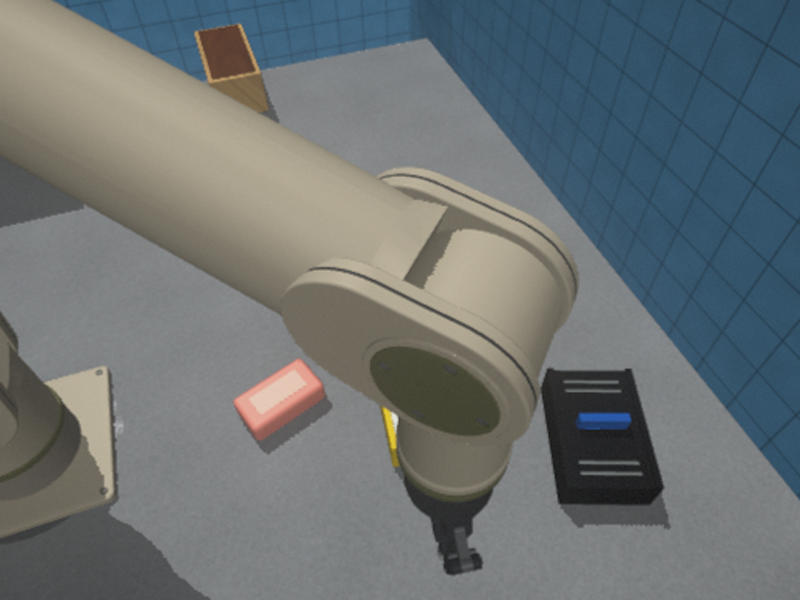

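View pics/s1.png

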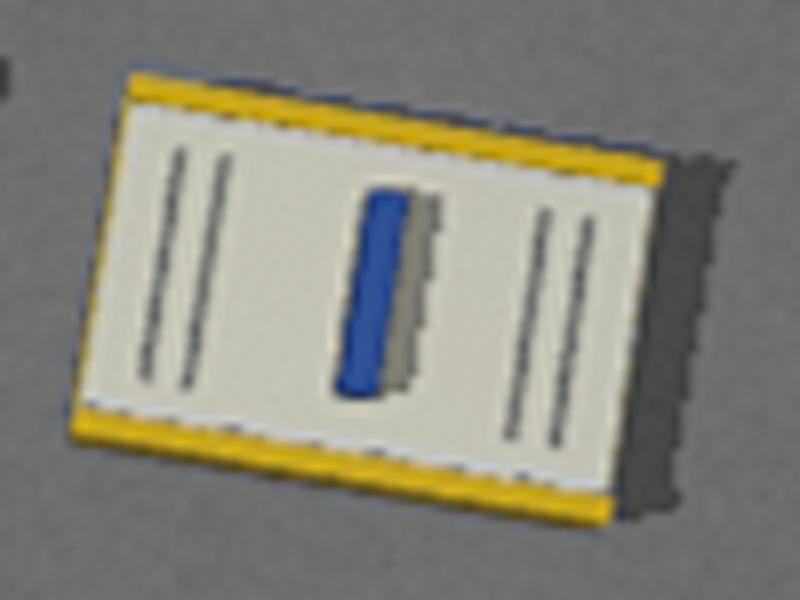

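View pics/s3.png

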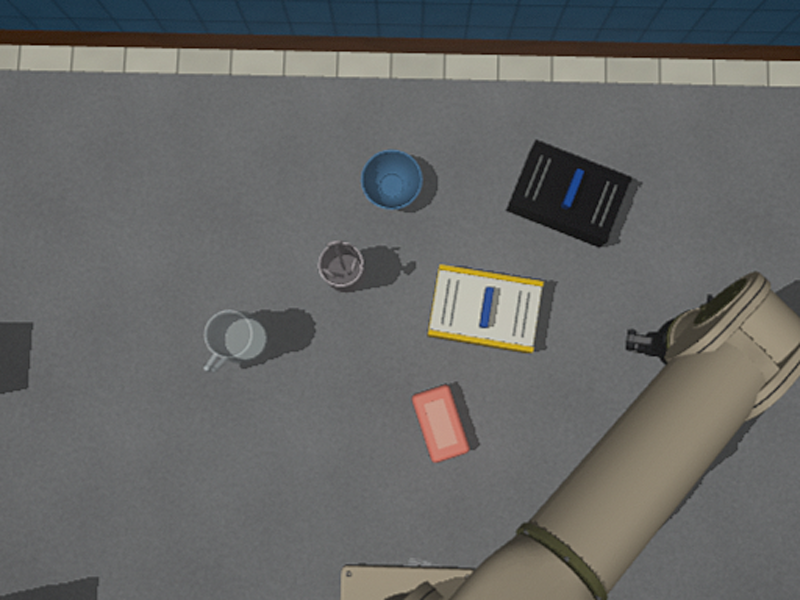

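The cover is flush between the rails and fully shut. The cup, jug, bowl, large soap and black case are at the same pixels as at the start, and the robot is clear.

```bash
python3 -c "
from workcell import manip;print(manip.hand_in())"
```

```text
the job is handed in; nothing more can be done
None
```

The soap is in the yellow case with the cover fully shut, and I handed the job in at about 22 s on the robot's clock. I opened the cover to its stop, gripped the smaller soap, and lowered it into the bay until it touched the floor (about 5 N). Then I released it and slid the cover back to its stop.

**Last checks**
- **Soap:** the picture before closing showed it lying flat and well inside the bay.
- **Cover:** it sat flush between the rails in the final top picture, and it would not move further under 15 N while I still held it.
- **Other things:** in the final top picture the cup, jug, bowl, large soap and black case are at the same pixels as at the start. The arm hid most of the final side picture, so I relied on the top one.

**What went wrong or disagreed**
- **Fingertip height:** the real fingertips were about 20–25 mm above the stated TCP. My first pinch at the rib closed on air, without contact. After that I set heights from pictures and contact force.
- **Mistyped turn:** one row near the soap turned the open gripper about 10.7°. It caused no contact force, and I turned it back before gripping.

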